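# Wind the curing timer, then lift the lamp to its top stop and hold it there

## Robot

A 6-joint arm with a two-finger parallel gripper is mounted at the origin on a cart in front of the work surface, level with it; the furniture and walls round the work are solid. World frame = base frame: x ahead of the robot, y to its left, z up, the work surface at z = 0. Lengths are in m, angles in degrees, forces in N, time in s.
With the tool pointing down it reaches from about 0.325 to 0.85 m from the base axis. Payload 4.4 kg.
Tool frame: the origin (TCP) lies between the finger pads; the fingertips stand 14 mm ahead of it and the grasp point (between the pads) lies 5 mm behind it (env.finger_overhang is the distance from the TCP to the fingertips, in m); z points along the fingers, y is the line along which they close (so a half turn about z gives the same grasp; the last joint's range is limited). The gripper opens to 94 mm and grips with 3 to 60 N. Pads are 16 mm wide; open, the fingers measure 119 mm over their backs; the gripper's body (75 mm by 177 mm) begins 78 mm behind the grasp point.
Start: joints at [56.866, 11.837, 88.321, -0, 79.842, -8.623], TCP at [0.239, 0.523, 0.219] pointing down, gripper open.
Joint ranges: [-156.59, 156.59], [-49.26, 127.26], [12.9, 141.05], [-63.56, 243.56], [4.71, 150.69], [-161.64, 161.64]. Speed limits (degrees/s): [159.86, 159.86, 180, 180, 180, 180].

## Interface

Orientations are given as [roll, pitch, yaw] about the fixed x, y, z axes, in that order (R = Rz(yaw) Ry(pitch) Rx(roll)).
In Python, from plant import env gives the robot as it stands. The module is installed in compiled form; this text tells all that it offers.
- The arm moves only by the shell command python3 -m creep 'ROWS' [FORCE]. ROWS is JSON, a list of rows, each an object of numbers: "dx", "dy", "dz": the shift along the tool's x, y, z in cm; "rx", "ry", "rz": the turn, a rotation vector about the tool's x, y, z in rad; "jaw": the closure, from -1 (fully open) to 1 (shut). In form: [{"dx": .., "dy": .., "dz": .., "rx": .., "ry": .., "rz": .., "jaw": ..}, ...]. A call has 1 to 5 rows; each row shifts and turns the commanded pose from where the row before left it, along the tool's axes as they then stand; what a row does not reach is not made up. A row lasts 1/12 s, in which the tool goes at most 41.7 mm and 7.16 degrees, less where a joint would pass 70% of its speed; a pose out of reach is approached as far as the arm can. A call is refused whole if a number of a shift passes 4.17 or a number of a turn 0.125, either way. A call with a gripper value outside its range is refused whole. The fingers move at their own pace and stop on an object; FORCE is the grip in N (left out, the last holds). Time passes only in rows, so rows that do not move let the fingers close. It gives the time, the measured TCP pose, the force, the opening and the grip force at its end, in the units of the state.
- env.read_state(): the state, without advancing time (a new reading comes with each control period).
- env.camera(name): name is "scene" or "top"; returns (picture, depth): 384x512x3 uint8, blue, green, red; 384x512 float32, m along the optical axis (not along the pixel's ray), 0 where there is no reading.
- env.get_calibration(name): a dict with "fx", "fy", "cx", "cy" (pixels), "distortion" ([k1, k2, p1, p2, k3] as OpenCV has them; the pictures are not rectified), "origin" and "attitude" of the camera in the world. Camera axes: x right, y down, z forward; pixel columns grow to the right and rows downward; lengths in m; the calibration is good to about 2 mm. A picture is of the moment at which its call begins. get_calibration takes no time and is no camera call.
- env.sign_off(): hands the job in; it is judged then, once.
The state is a dict: "clock": time; "q": joint angles; "joint_vel": joint speeds; "joint_torque": joint torques, N m; "ee_pos": TCP position; "orientation": TCP orientation; "wrist_force": force on the tool from outside, world axes, zero at the start; "wrist_torque": the same for the moment, N m; "width": finger opening in m; "grip_force": force on a finger pad.
Only numpy, scipy, OpenCV 4.12 (cv2) and the standard library are available. Lean on these libraries where they do the work, as an engineer would, in place of code of your own. Each camera call takes 0.05 s, during which the arm holds its last target. There are 200 camera calls.

## Task

First wind the clockwork timer of the curing lamp right up: turn its wing key clockwise, taking a fresh grip as often as you need, until it comes to its stop. Then take the lamp's grip so that its paddle is squeezed in, pull the lamp straight up past the first stop to the second stop at the very top, and finish while still holding it up there with the paddle squeezed, because nothing catches the lamp at the top and I want to swap the projector under it. Do not disturb the projector under the lamp, the next projector or the rubber dust cap.

Things in the scene. Friction and masses are not known exactly. Their poses are not given: they have to be found in the camera images.
- station: The curing station, fixed to the bench: grey plinth 120 mm (its x) by 420 mm (its y, -235 to +185 mm), 16 mm high. Origin at bench height under the axis of the upright telescopic column. At yaw 0 its x points away from the robot (front = -x), y to the left. White timer box, 96 x 92 mm, 66 mm high, at y = -180 mm; lamp hood at y = +120 mm.
- hood (a point): Centre of the white lamp housing's underside; the housing is 128 x 124 mm, 26 mm high, with an amber skirt from this point 50 mm down and fins and an arm above it. The arm (34 mm wide, its top 61 mm above this point) runs from here to the column just below the grip. It all rises with the column; 100 mm above the bench when down.
- key_grip (a point): Centre of the black wing key on top of the timer box, on its upright axis, 95 mm above the bench. The wing is a flat upright bar 48 mm long, 14 mm thick, 28 mm high (80 to 108 mm above the bench); pinch it across the 14 mm. The x axis of this point runs along the wing and turns with it. 60 mm of free room all round at this height.
- timer_key (a joint): Turn of the wing key in rad, growing clockwise seen from above: starts at 0.3 to 1.0, stop (fully wound) at 3.8; over 3.6 counts as wound. At 0 the wing lies along the station's x; at value q it lies at station yaw - q. Takes at most about 0.1 N m; it stays where it is left.
- grip (a point): Centre of the black grip head on top of the column: 36 mm (station x) by 42 mm (y) by 50 mm high, centre 190 mm above the bench when down. On its front (-x) face a ribbed grey paddle 28 mm wide, 38 mm high, at the same height, stands out 9 mm. Pinch along station x from above, a finger on the paddle, the other on the plain back: 45 mm wide, 38 mm squeezed. Axes are the station's.
- paddle (a joint): Travel of the paddle in m: 0 out, 0.007 fully in; takes 3 N to start and 6 N fully in, and springs out when let go. Out, it locks the column in a catch (at home and at the first stop); beyond 0.0055 the column slides freely. Keep it in all the way.
- lift (a joint): How far the column is pulled out, straight up, in m: 0 down (home, locked), 0.052 first stop (catches if the paddle is out), 0.105 second stop: the solid upper end of travel, which has no catch. The moving part weighs 0.45 to 0.7 kg and has 1.5 N of friction, plus 1 N at 0.07 m/s; it sinks back if let go.
- lamp: All that moves with the column: grip head with its paddle, tube, arm and hood, as one body; its origin is the point on the column axis that is at bench height when the lamp is down.
- cured_projector (a point): Centre (36 mm above its foot) of the headlamp projector, about 75 x 75 x 73 mm, standing loose on the black cure pad under the lamp hood. Leave it.
- next_projector (a point): Centre (37 mm above its foot) of the other projector, about 77 x 79 x 74 mm, standing loose on the bench to the left of the station. Leave it.
- cap (a point): Centre (13 mm up) of the black rubber dust cap, 72 mm across and 26 mm high, lying loose on the plinth between timer box and column. Leave it.

How it is judged (in metres and radians):
On the way, in this order (a step that is already met when the one before it is completed fails the run):
1. the timer is fully wound while the lamp is still down (value of joint timer_key above 3.6 rad and value of joint lift below 0.01 m), for 0.2 s.
2. the lamp is pulled past the first stop by its grip with the paddle squeezed in (value of joint lift above 0.06 m and value of joint paddle above 0.0055 m and contact force between the fingers and lamp above 2 N), for 0.1 s.
At the end, for the whole second after the job is handed in: The lamp is at its second stop (pulled out by more than 100 of 105 mm), held there by the gripper with the paddle squeezed in (more than 5.5 of 7 mm, fingers pressing on the grip head); the timer is wound to more than 3.6 of 3.8 rad; the projector still stands upright on the cure pad (value of joint lift above 0.1 m and value of joint paddle above 0.0055 m and contact force between the fingers and lamp above 2 N and value of joint timer_key above 3.6 rad and horizontal distance between cured_projector and grip below 0.15 m and angle between cured_projector's own z axis and vertical below 0.1 rad); the arm keeps its last pose, push and grip.
It fails at once if the projector under the lamp is disturbed (moved 15 mm) (distance of cured_projector from where it was at the start of the episode above 0.015 m).
It fails at once if the next projector is disturbed (moved 20 mm) (distance of next_projector from where it was at the start of the episode above 0.02 m).
It fails at once if the dust cap is disturbed (moved 20 mm) (distance of cap from where it was at the start of the episode above 0.02 m).
It also fails if it takes over 70 s, if anything falls off the work surface, if the arm or the gripper's body presses on something with over 40 N, if the wrist force passes 120 N, or if a joint passes its speed limit or range.

## Working session

There is one attempt and no reset: what is moved stays moved. The work goes in short steps, Python scripts to look and compute and a shell command to move; the robot and the scene stay as the last step left them, time stands still between calls to the robot, and variables do not carry over. Pictures are saved under pics/ and viewed, at most 10 in all, crops included, and the job is handed in when it is done.

```bash
mkdir -p pics
python3 - <<'E'
from plant import env
import cv2,numpy as np
print(env.read_state())
for n in("scene","top"):
    p,d=env.camera(n); cv2.imwrite(f"pics/{n}0.png",p); np.save(f"{n}0.npy",d); print(n,env.get_calibration(n))
E
```

```text
{'clock': 0.0, 'q': array([ 5.68659574e+01,  1.18851159e+01,  8.84043976e+01,  2.28377321e-04,
        7.98427188e+01, -8.62237975e+00]), 'joint_vel': array([-0.09499586, -0.0259332 , -0.05660345,  0.07055279,  0.0061063 ,
       -0.03857416]), 'joint_torque': array([-1.82951940e-04, -3.70867503e+01, -2.81420946e+01,  6.97613857e-02,
        3.59616720e-02, -1.82772092e-04]), 'ee_pos': array([0.2381243 , 0.52251258, 0.21828554]), 'orientation': array([-1.79869296e+02, -2.00466140e-02,  1.55488274e+02]), 'wrist_force': array([-0.5369505, -0.2695499,  0.4569192]), 'wrist_torque': array([ 0.00495859, -0.0335462 , -0.01074166]), 'grip_force': 0.0, 'width': 0.09378466917992001}
scene {'fx': 463.75033302000156, 'fy': 463.75033302000156, 'cx': 247.39678175300622, 'cy': 199.15874605300138, 'distortion': array([0.04215239, 0.        , 0.        , 0.        , 0.        ]), 'origin': array([-0.29260911, -0.77723112,  0.64242137]), 'attitude': array([-113.47091635,    1.0187933 ,  -43.96279452])}
top {'fx': 441.83326248356593, 'fy': 441.83326248356593, 'cx': 255.146089178592, 'cy': 189.6732858973771, 'distortion': array([-0.06071639,  0.        ,  0.        ,  0.        ,  0.        ]), 'origin': array([0.30420612, 0.07960726, 1.22526179]), 'attitude': array([-167.97827944,   -0.17242743,  -85.23166092])}
```

View pics/scene0.png

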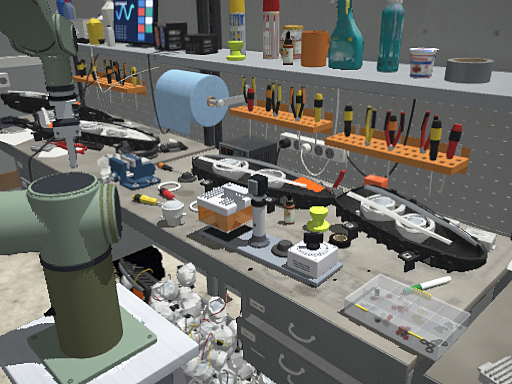

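View pics/top0.png

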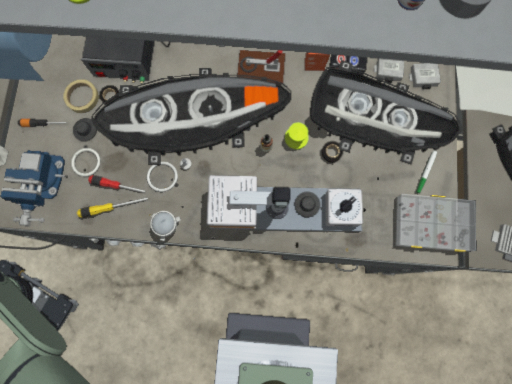

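The scene view shows the station with the hood near (225,205), the grip at (258,190) and the timer at (313,250). In the top view the hood is at (232,201), the grip at (282,195), the cap at (307,204), the timer key at (347,207) and the next projector at (163,224). Next I'll measure these.

```bash
cat > h.py <<'E'
import cv2,numpy as np
from plant import env
from scipy.spatial.transform import Rotation as R
def cal(n):
    c=env.get_calibration(n); K=np.array([[c['fx'],0,c['cx']],[0,c['fy'],c['cy']],[0,0,1]])
    return K,np.array(c['distortion']),np.array(c['origin']),R.from_euler('xyz',c['attitude'],degrees=True).as_matrix()
def rays(n,uv):
    K,D,o,M=cal(n); u=cv2.undistortPoints(np.float64(uv).reshape(-1,1,2),K,D).reshape(-1,2)
    return o,np.c_[u,np.ones(len(u))]@M.T
def onplane(n,uv,z):
    o,r=rays(n,uv); return o+r*((z-o[2])/r[:,2])[:,None]
def cloud(n,d):
    v,u=np.mgrid[:384,:512]; o,r=rays(n,np.c_[u.ravel(),v.ravel()])
    P=o+r*d.reshape(-1,1); P[d.ravel()<=0]=np.nan; return P.reshape(384,512,3)
E
python3 - <<'E'
from h import *
p=cv2.imread('pics/top0.png'); d=np.load('top0.npy'); P=cloud('top',d)
for u,v in [(282,190),(282,195),(345,207),(335,195),(307,204),(250,197),(220,210),(325,222),(163,224),(300,220)]: print(u,v,P[v,u].round(3),p[v,u])
g=cv2.cvtColor(p,cv2.COLOR_BGR2HSV)
def box(mask,x0,x1,y0,y1,z,name):
    m=np.zeros_like(mask); m[y0:y1,x0:x1]=mask[y0:y1,x0:x1]
    c=max(cv2.findContours(m,0,2)[0],key=cv2.contourArea)
    q=onplane('top',c.reshape(-1,2).astype(float),z)[:,:2]; r=cv2.minAreaRect((q*1000).astype(np.float32)); print(name,r)
Z=np.nan_to_num(P[...,2])
box(((Z>.19)*255).astype(np.uint8),265,300,175,225,.215,'grip')
box(((Z>.055)*255).astype(np.uint8),318,370,180,240,.066,'box')
box(((g[...,2]<60)*255).astype(np.uint8),330,360,192,222,.108,'key')
box(((Z>.11)*255).astype(np.uint8),200,264,170,232,.126,'hood')
box(((Z>.012)*255).astype(np.uint8),200,375,170,240,.016,'plinth')
for r in range(206-18,206+19,3): print((Z[r,326:366:3]*1000).astype(int))
c=p[165:245,195:375]; cv2.imwrite('pics/c1.png',cv2.resize(c,None,fx=4.4,fy=4.4,interpolation=2))
E
```

```text
282 190 [0.523 0.032 0.215] [53 50 49]
282 195 [0.511 0.031 0.215] [56 52 50]
345 207 [ 0.516 -0.139  0.105] [51 50 48]
335 195 [ 0.554 -0.118  0.065] [206 200 194]
307 204 [ 0.527 -0.047  0.043] [82 83 82]
250 197 [0.511 0.106 0.163] [215 213 205]
220 210 [0.478 0.18  0.125] [199 198 197]
325 222 [ 0.486 -0.102  0.016] [79 77 75]
163 224 [0.437 0.33  0.075] [178 175 167]
300 220 [ 0.486 -0.033  0.018] [163 155 145]
grip ((507.9175109863281, 31.813579559326172), (45.41221237182617, 39.814701080322266), 4.289333820343018)
box ((525.1375122070312, -145.20623779296875), (96.24222564697266, 90.70742797851562), 3.7836084365844727)
key ((518.2909545898438, -139.2847442626953), (26.119783401489258, 29.330976486206055), 4.727898597717285)
hood ((506.6058349609375, 143.4011688232422), (129.25328063964844, 140.18353271484375), 3.574965238571167)
plinth ((531.3561401367188, 12.342041015625), (150.47471618652344, 429.1510314941406), 3.594205141067505)
[14 13 17  8 17 17 16 -2 -2  3  0  0  1 -2]
[18 67 68 63 63 68 65 60 68 67 67 66 -1 -2]
[28 64 68 65 70 69 63 67 67 68 71 64 -2 -1]
[ 29  61  67  68  70  67  65  72  70 110  68  68   2   3]
[ 26  63  64  71  66  69  79  80 104 109   0  66  -1   3]
[ 34  63  65  68  69  80 103 104 107  71  70  70  -4   0]
[ 29  66  66  69  67 106 104 107  79  69  66  64   0   1]
[ 30  64  71  69  70 103 109  79  77  65  67  69   2   2]
[26 67 68 66 66 67 68 72 70 65 67 68  3  0]
[22 63 63 67 70 66 67 71 67  0 67 69  0 -2]
[24 64 68 62 67 68 70 65 65 65 64 68 -4  1]
[24 62 64 66 68 65 63 69 67 63 67 67  1  0]
[14 53 52 56 62 54 59 61 59 65 64 60 -1  0]
```

View pics/c1.png

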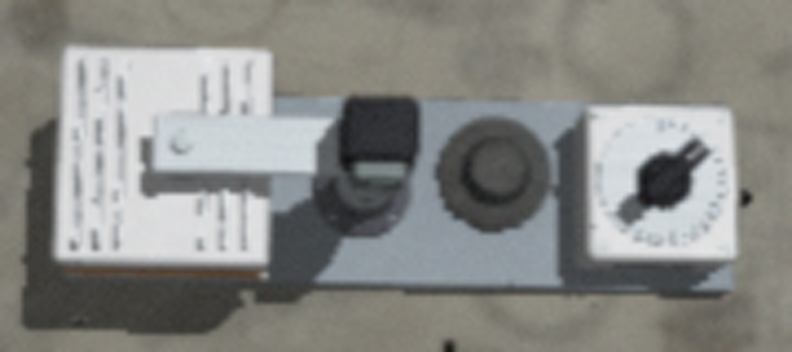

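The crop shows the wing from about (640,205) to (708,145), with its centre near full-image pixel (348,205). The paddle is on the front of the grip at (380,172). Next I'll refine the key and grip using both views.

Run:
```python
from h import *
for n,(x0,x1,y0,y1) in {'top':(325,370,190,222),'scene':(285,345,222,262)}.items():
    p=cv2.imread(f'pics/{n}0.png'); d=np.load(f'{n}0.npy'); P=cloud(n,d); Z=np.nan_to_num(P[...,2])
    m=np.zeros(Z.shape,bool); m[y0:y1,x0:x1]=True
    k=m&(Z>.092)&(Z<.13); q=P[k]; v,u=np.nonzero(k)
    xy=onplane(n,np.c_[u,v].astype(float),.107)[:,:2] if n=='top' else q[:,:2]
    r=cv2.minAreaRect((xy*1000).astype(np.float32)); c=xy.mean(0); w,V=np.linalg.eigh(np.cov(xy.T)); a=np.degrees(np.arctan2(V[1,1],V[0,1]))
    print(n,'key',k.sum(),c.round(4),r,'ang',a,'zmax',q[:,2].max())
    b=m&(Z>.055)&(Z<.075) ; qb=P[b]; print('box rect',cv2.minAreaRect((qb[:,:2]*1000).astype(np.float32)),np.median(qb[:,2]))
    g=(Z>.205)&(Z<.225)&(abs(P[...,0]-.51)<.05)&(abs(P[...,1]-.03)<.05); qg=P[g][:,:2]
    print('grip top',g.sum(),cv2.minAreaRect((qg*1000).astype(np.float32)),qg.mean(0))
    cv2.imwrite(f'pics/k_{n}.png',cv2.resize(p[170:270,235:360] if n=='scene' else p[185:225,320:375],None,fx=6,fy=6,interpolation=2))
print(onplane('top',[[348.2,204.8],[340.5,211.6],[355.9,198]],.108))
# grip top corners in top crop
uv=np.array([[344,97],[416,97],[414,160],[342,160]])/4.4+[195,165]; print(onplane('top',uv,.215))
```

```text
top key 106 [ 0.5248 -0.1434] ((525.0443115234375, -143.44927978515625), (13.864317893981934, 51.14457702636719), 45.88797378540039) ang 135.76540081984865 zmax 0.11216177388215964
box rect ((527.8884887695312, -146.57745361328125), (85.96472930908203, 91.07638549804688), 3.6612744331359863) 0.0673370084049093
grip top 310 ((509.9327392578125, 31.875469207763672), (42.616790771484375, 40.25962829589844), 3.3584578037261963) [0.51084843 0.03210872]
scene key 131 [ 0.5197 -0.1537] ((519.4764404296875, -154.07015991210938), (15.50544261932373, 44.426666259765625), 38.997554779052734) ang 136.08681154851118 zmax 0.10830506659326178
box rect ((582.530029296875, -148.81283569335938), (218.9702606201172, 93.77234649658203), 3.212161064147949) 0.06527179271207545
grip top 130 ((506.0640869140625, 26.266122817993164), (42.743717193603516, 45.26047897338867), 89.89472198486328) [0.50529328 0.02349631]
[[ 0.52196845 -0.14609191  0.108     ]
 [ 0.50260647 -0.12700053  0.108     ]
 [ 0.54147304 -0.16534143  0.108     ]]
[[0.52865926 0.05290534 0.215     ]
 [0.53187351 0.0146971  0.215     ]
 [0.49776024 0.0134655  0.215     ]
 [0.49458079 0.05141279 0.215     ]]
```

View pics/k_scene.png

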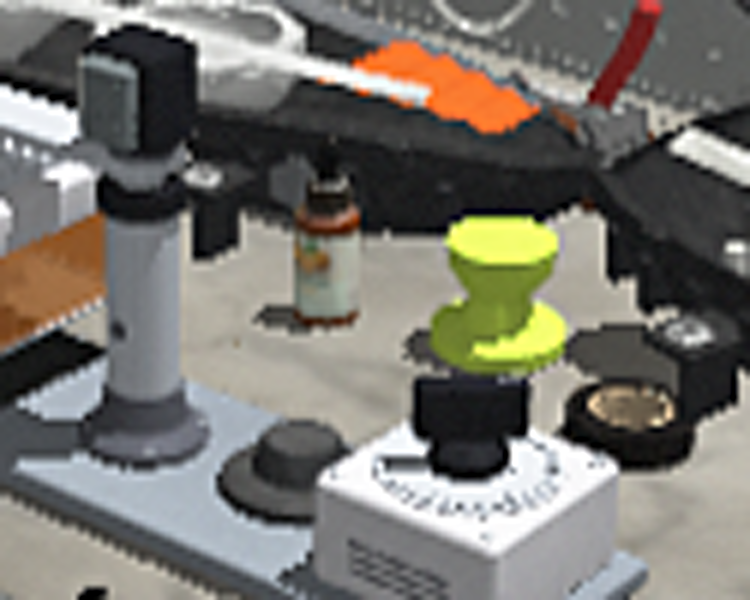

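Key: (0.524, -0.145), wing yaw 136°, so q is about 0.84 rad. Grip head: (0.513, 0.033), station yaw about 3.8°. The last joint's range lets me wind it all in one grip. First I raise and travel.

```bash
python3 -m creep '[{"dz":-4,"jaw":-1},{"dz":-4},{"dx":-2.9,"dy":-2.65},{"dx":-2.9,"dy":-2.65},{"dx":-2.9,"dy":-2.65}]' 30; for i in 1 2; do python3 -m creep '[{"dx":-2.9,"dy":-2.65},{"dx":-2.9,"dy":-2.65},{"dx":-2.9,"dy":-2.65},{"dx":-2.9,"dy":-2.65},{"dx":-2.9,"dy":-2.65}]'; done; python3 -m creep '[{"dx":-2.9,"dy":-2.65},{"dx":-2.9,"dy":-2.65},{"dx":-2.9,"dy":-2.65},{"dx":-2.9,"dy":-2.65},{}]'
```

```text
validation failed for argument at $[0]...
validation failed for argument at $[0]...
validation failed for argument at $[0]...
validation failed for argument at $[0]...
```

```bash
python3 -m creep '[{"dx":0,"dy":0,"dz":-4,"rx":0,"ry":0,"rz":0,"jaw":-1},{"dx":0,"dy":0,"dz":-4,"rx":0,"ry":0,"rz":0,"jaw":-1},{"dx":-2.9,"dy":-2.65,"dz":0,"rx":0,"ry":0,"rz":0,"jaw":-1}]' 30
```

```text
clock: 0.35
ee_pos: [0.2547, 0.4939, 0.3081]
orientation: [179.0, 0.0, 155.8]
wrist_force: [2.4, -0.3, 3.2]
width: 0.094
grip_force: 0.0
```

```bash
for i in 1 2 3; do python3 -m creep '[{"dx":-2.9,"dy":-2.65,"dz":0,"rx":0,"ry":0,"rz":0,"jaw":-1},{"dx":-2.9,"dy":-2.65,"dz":0,"rx":0,"ry":0,"rz":0,"jaw":-1},{"dx":-2.9,"dy":-2.65,"dz":0,"rx":0,"ry":0,"rz":0,"jaw":-1},{"dx":-2.9,"dy":-2.65,"dz":0,"rx":0,"ry":0,"rz":0,"jaw":-1},{"dx":-2.9,"dy":-2.65,"dz":0,"rx":0,"ry":0,"rz":0,"jaw":-1}]'; done; python3 -m creep '[{"dx":-2.9,"dy":-2.65,"dz":0,"rx":0,"ry":0,"rz":0.115,"jaw":-1},{"dx":0,"dy":0,"dz":0,"rx":0,"ry":0,"rz":0.115,"jaw":-1},{"dx":0,"dy":0,"dz":0,"rx":0,"ry":0,"rz":0.115,"jaw":-1},{"dx":0,"dy":0,"dz":0,"rx":0,"ry":0,"rz":0,"jaw":-1},{"dx":0,"dy":0,"dz":0,"rx":0,"ry":0,"rz":0,"jaw":-1}]'
```

```text
clock: 0.77
ee_pos: [0.3308, 0.3045, 0.299]
orientation: [-180.0, -0.0, 155.5]
wrist_force: [1.0, -0.1, -0.2]
width: 0.094
grip_force: 0.0
clock: 1.18
ee_pos: [0.4079, 0.1238, 0.2992]
orientation: [180.0, -0.0, 155.5]
wrist_force: [0.9, 0.1, -0.9]
width: 0.094
grip_force: 0.0
clock: 1.6
ee_pos: [0.4849, -0.057, 0.299]
orientation: [180.0, -0.0, 155.5]
wrist_force: [1.1, -0.2, 0.5]
width: 0.0937
grip_force: 0.0
clock: 2.02
ee_pos: [0.4999, -0.0913, 0.2989]
orientation: [-180.0, -0.1, 135.9]
wrist_force: [-0.2, -0.6, -0.2]
width: 0.094
grip_force: 0.0
```

```bash
python3 -m creep '[{"dx":-2.7,"dy":-1.1,"dz":0,"rx":0,"ry":0,"rz":0,"jaw":-1},{"dx":-2.7,"dy":-1.1,"dz":0,"rx":0,"ry":0,"rz":0,"jaw":-1},{"dx":0,"dy":0,"dz":4,"rx":0,"ry":0,"rz":0,"jaw":-1},{"dx":0,"dy":0,"dz":4,"rx":0,"ry":0,"rz":0,"jaw":-1},{"dx":0,"dy":0,"dz":4,"rx":0,"ry":0,"rz":0,"jaw":-1}]'; python3 -m creep '[{"dx":0,"dy":0,"dz":3,"rx":0,"ry":0,"rz":0,"jaw":-1},{"dx":0,"dy":0,"dz":0,"rx":0,"ry":0,"rz":0,"jaw":-1}]'
python3 - <<'E'
from h import *
p,d=env.camera('scene'); cv2.imwrite('pics/s2.png',cv2.resize(p[150:290,220:380],None,fx=4,fy=4,interpolation=2)); print(env.read_state()['ee_pos'],env.read_state()['q'])
E
```

```text
clock: 2.43
ee_pos: [0.5242, -0.1448, 0.1791]
orientation: [179.9, 0.2, 135.9]
wrist_force: [1.0, -0.2, -0.5]
width: 0.0941
grip_force: 0.0
clock: 2.6
ee_pos: [0.5179, -0.1416, 0.142]
orientation: [-179.7, -0.8, 135.9]
wrist_force: [-1.4, 0.4, -1.1]
width: 0.0939
grip_force: 0.0
[ 0.52038936 -0.14267743  0.14580696] [-2.45229510e+01  1.20828468e+01  9.72242699e+01 -2.88142190e-03
  7.12112946e+01 -7.04134547e+01]
```

View pics/s2.png

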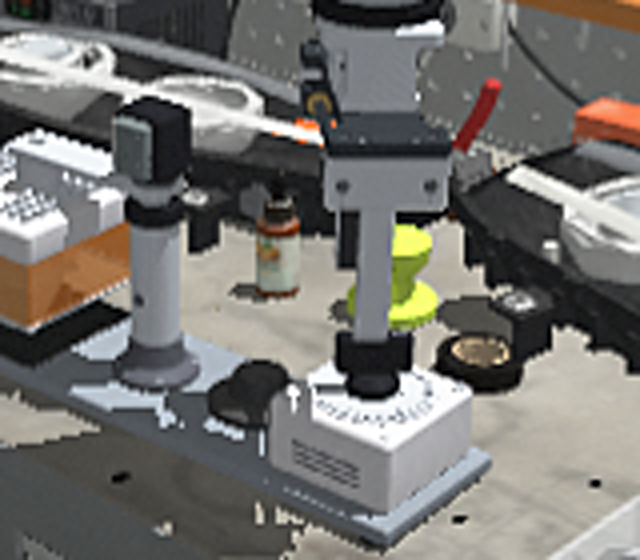

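The fingers are aligned over the wing, with the near finger at (375,300) and the wing at (375,355) in the crop. I descend to grasp height.

```bash
python3 -m creep '[{"dx":0,"dy":0,"dz":2,"rx":0,"ry":0,"rz":0,"jaw":-1},{"dx":0,"dy":0,"dz":2,"rx":0,"ry":0,"rz":0,"jaw":-1},{"dx":0,"dy":0,"dz":1.3,"rx":0,"ry":0,"rz":0,"jaw":-1},{"dx":0,"dy":0,"dz":0,"rx":0,"ry":0,"rz":0,"jaw":-1},{"dx":0,"dy":0,"dz":0,"rx":0,"ry":0,"rz":0,"jaw":-1}]'
```

```text
clock: 3.07
ee_pos: [0.5249, -0.1449, 0.0986]
orientation: [179.9, 0.2, 135.8]
wrist_force: [0.7, -1.1, 0.1]
width: 0.0942
grip_force: 0.0
```

```bash
python3 -m creep '[{"dx":0,"dy":0,"dz":0.5,"rx":0,"ry":0,"rz":0,"jaw":1},{"dx":0,"dy":0,"dz":0,"rx":0,"ry":0,"rz":0,"jaw":1},{"dx":0,"dy":0,"dz":0,"rx":0,"ry":0,"rz":0,"jaw":1},{"dx":0,"dy":0,"dz":0,"rx":0,"ry":0,"rz":0,"jaw":1},{"dx":0,"dy":0,"dz":0,"rx":0,"ry":0,"rz":0,"jaw":1}]' 20;python3 -m creep '[{"dx":0,"dy":0,"dz":0,"rx":0,"ry":0,"rz":0,"jaw":1},{"dx":0,"dy":0,"dz":0,"rx":0,"ry":0,"rz":0,"jaw":1},{"dx":0,"dy":0,"dz":0,"rx":0,"ry":0,"rz":0,"jaw":1},{"dx":0,"dy":0,"dz":0,"rx":0,"ry":0,"rz":0,"jaw":1},{"dx":0,"dy":0,"dz":0,"rx":0,"ry":0,"rz":0,"jaw":1}]'
```

```text
clock: 3.48
ee_pos: [0.5239, -0.1449, 0.0921]
orientation: [180.0, 0.1, 135.7]
wrist_force: [0.1, 0.7, 0.0]
width: 0.0641
grip_force: 0.0
clock: 3.9
ee_pos: [0.5231, -0.1451, 0.0914]
orientation: [-179.9, -0.0, 135.7]
wrist_force: [-4.8, -5.2, 3.0]
width: 0.0308
grip_force: 2.9
```

```bash
python3 -m creep '[{"dx":0,"dy":-0.1,"dz":0,"rx":0,"ry":0,"rz":0,"jaw":1},{"dx":0,"dy":-0.1,"dz":0,"rx":0,"ry":0,"rz":0,"jaw":1},{"dx":0,"dy":-0.1,"dz":0,"rx":0,"ry":0,"rz":0,"jaw":1}]'
```

```text
clock: 4.15
ee_pos: [0.5225, -0.1468, 0.0937]
orientation: [179.9, 0.1, 135.7]
wrist_force: [-2.2, 4.4, 12.4]
width: 0.0199
grip_force: 16.9
```

```bash
python3 -m creep '[{"dx":0,"dy":0,"dz":0,"rx":0,"ry":0,"rz":0,"jaw":1},{"dx":0,"dy":0,"dz":0,"rx":0,"ry":0,"rz":0,"jaw":1},{"dx":0,"dy":0,"dz":0,"rx":0,"ry":0,"rz":0,"jaw":1}]';python3 - <<'E'
from h import *
print(env.read_state())
p,d=env.camera('scene'); cv2.imwrite('pics/s3.png',cv2.resize(p[200:270,270:350],None,fx=8,fy=8,interpolation=2))
E
```

```text
clock: 4.4
ee_pos: [0.5233, -0.1474, 0.0947]
orientation: [179.9, 0.2, 135.7]
wrist_force: [-4.4, 2.2, 13.1]
width: 0.0144
grip_force: 43.5
{'clock': 4.4, 'q': array([-2.48697149e+01,  1.57571717e+01,  9.94680421e+01,  3.46173251e-02,
        6.45374800e+01, -7.06170480e+01]), 'joint_vel': array([ 0.01237113,  0.04666464,  0.04997749, -0.05900747,  0.02668202,
        0.13794567]), 'joint_torque': array([ -0.51866451, -29.43469584, -20.94553471,  -0.06587932,
        -1.040642  ,   0.0512117 ]), 'ee_pos': array([ 0.52332302, -0.14737453,  0.0947247 ]), 'orientation': array([179.89170223,   0.2134588 , 135.73231341]), 'wrist_force': array([-4.36802301,  2.21774408, 13.05855863]), 'wrist_torque': array([0.30866146, 0.56417844, 0.05325791]), 'grip_force': 43.46940872987034, 'width': 0.014370719955146315}
```

View pics/s3.png

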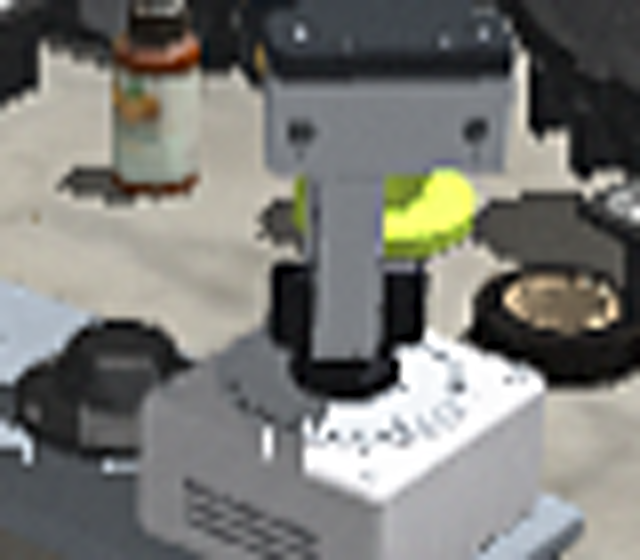

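The fingers have closed on the wing with 14.4 mm opening, and their tips sit on the hub. I lift slightly and start winding.

```bash
python3 -m creep '[{"dx":0,"dy":0,"dz":-0.3,"rx":0,"ry":0,"rz":0,"jaw":1},{"dx":0,"dy":0,"dz":0,"rx":0,"ry":0,"rz":0,"jaw":1}]' 20; python3 -m creep '[{"dx":0,"dy":0,"dz":0,"rx":0,"ry":0,"rz":0.1,"jaw":1},{"dx":0,"dy":0,"dz":0,"rx":0,"ry":0,"rz":0.1,"jaw":1},{"dx":0,"dy":0,"dz":0,"rx":0,"ry":0,"rz":0.1,"jaw":1},{"dx":0,"dy":0,"dz":0,"rx":0,"ry":0,"rz":0.1,"jaw":1},{"dx":0,"dy":0,"dz":0,"rx":0,"ry":0,"rz":0.1,"jaw":1}]'
```

```text
clock: 4.62
ee_pos: [0.5231, -0.1473, 0.0951]
orientation: [179.9, 0.2, 135.7]
wrist_force: [4.0, -0.8, -0.6]
width: 0.0136
grip_force: 28.3
clock: 5.03
ee_pos: [0.5239, -0.1469, 0.0951]
orientation: [179.7, 0.1, 106.8]
wrist_force: [5.9, 0.9, -1.2]
width: 0.014
grip_force: 28.3
```

Turning works with low forces. I continue with 1.0 rad, then another 1.0.

```bash
for i in 1 2 3 4; do python3 -m creep '[{"dx":0,"dy":0,"dz":0,"rx":0,"ry":0,"rz":0.1,"jaw":1},{"dx":0,"dy":0,"dz":0,"rx":0,"ry":0,"rz":0.1,"jaw":1},{"dx":0,"dy":0,"dz":0,"rx":0,"ry":0,"rz":0.1,"jaw":1},{"dx":0,"dy":0,"dz":0,"rx":0,"ry":0,"rz":0.1,"jaw":1},{"dx":0,"dy":0,"dz":0,"rx":0,"ry":0,"rz":0.1,"jaw":1}]'; done
```

```text
clock: 5.45
ee_pos: [0.5249, -0.1468, 0.0951]
orientation: [179.6, -0.1, 78.1]
wrist_force: [9.2, 1.0, -3.9]
width: 0.0139
grip_force: 28.2
clock: 5.87
ee_pos: [0.5257, -0.1473, 0.0952]
orientation: [179.5, -0.3, 49.5]
wrist_force: [11.4, -0.3, -5.9]
width: 0.0139
grip_force: 28.2
clock: 6.28
ee_pos: [0.5262, -0.148, 0.0952]
orientation: [179.6, -0.5, 20.8]
wrist_force: [11.3, -2.3, -6.6]
width: 0.014
grip_force: 26.7
clock: 6.7
ee_pos: [0.5264, -0.149, 0.0953]
orientation: [179.8, -0.7, -7.8]
wrist_force: [12.1, -5.0, -8.0]
width: 0.0139
grip_force: 24.9
```

```bash
python3 -m creep '[{"dx":0,"dy":0,"dz":0,"rx":0,"ry":0,"rz":0.1,"jaw":1},{"dx":0,"dy":0,"dz":0,"rx":0,"ry":0,"rz":0.1,"jaw":1},{"dx":0,"dy":0,"dz":0,"rx":0,"ry":0,"rz":0.1,"jaw":1},{"dx":0,"dy":0,"dz":0,"rx":0,"ry":0,"rz":0.08,"jaw":1},{"dx":0,"dy":0,"dz":0,"rx":0,"ry":0,"rz":0,"jaw":1}]'; python3 -c "
from plant import env; s=env.read_state(); print(s['wrist_torque'],s['orientation'])"; python3 -m creep '[{"dx":0,"dy":0,"dz":0,"rx":0,"ry":0,"rz":0.04,"jaw":1},{"dx":0,"dy":0,"dz":0,"rx":0,"ry":0,"rz":0,"jaw":1}]';python3 -c "
from plant import env; s=env.read_state(); print(s['wrist_torque'],s['orientation'])"
```

```text
clock: 7.12
ee_pos: [0.5261, -0.1497, 0.0953]
orientation: [-180.0, -0.7, -29.5]
wrist_force: [11.6, -6.2, -7.7]
width: 0.014
grip_force: 24.5
[-0.98054082 -1.69914719 -0.03468979] [-179.97299584   -0.68718491  -29.47470011]
clock: 7.28
ee_pos: [0.5261, -0.1497, 0.0953]
orientation: [-180.0, -0.7, -31.7]
wrist_force: [10.5, -6.4, -7.6]
width: 0.0139
grip_force: 24.4
[-1.01598047 -1.79178247 -0.0402702 ] [-179.95394394   -0.68670704  -31.67845166]
```

```bash
for i in 1 2 3; do python3 -m creep '[{"dx":0,"dy":0,"dz":0,"rx":0,"ry":0,"rz":0.03,"jaw":1},{"dx":0,"dy":0,"dz":0,"rx":0,"ry":0,"rz":0,"jaw":1}]' | grep orient;python3 -c "
from plant import env; s=env.read_state(); print(s['wrist_torque'])"; done
```

```text
orientation: [-179.9, -0.7, -33.4]
[-1.00715782 -1.70194767  0.01502954]
orientation: [-179.9, -0.7, -35.0]
[-1.04738121 -1.71050562  0.39337047]
orientation: [-179.9, -0.7, -36.7]
[-1.02872582 -1.59897984  0.3922537 ]
```

The stop torque jumped to 0.39 N m at yaw -34°, as predicted, so the timer is wound. I release and lift.

```bash
python3 -m creep '[{"dx":0,"dy":0,"dz":0,"rx":0,"ry":0,"rz":0,"jaw":-0.5},{"dx":0,"dy":0,"dz":0,"rx":0,"ry":0,"rz":0,"jaw":-0.5},{"dx":0,"dy":0,"dz":0,"rx":0,"ry":0,"rz":0,"jaw":-0.5},{"dx":0,"dy":0,"dz":0,"rx":0,"ry":0,"rz":0,"jaw":-0.5},{"dx":0,"dy":0,"dz":0,"rx":0,"ry":0,"rz":0,"jaw":-0.5}]'; python3 -m creep '[{"dx":0,"dy":0,"dz":-2,"rx":0,"ry":0,"rz":0,"jaw":-1},{"dx":0,"dy":0,"dz":-4,"rx":0,"ry":0,"rz":0,"jaw":-1},{"dx":0,"dy":0,"dz":-4,"rx":0,"ry":0,"rz":0,"jaw":-1},{"dx":0,"dy":0,"dz":-4,"rx":0,"ry":0,"rz":0,"jaw":-1},{"dx":0,"dy":0,"dz":-4,"rx":0,"ry":0,"rz":0,"jaw":-1}]'
```

```text
clock: 8.2
ee_pos: [0.5205, -0.1463, 0.0939]
orientation: [180.0, 0.1, -36.7]
wrist_force: [0.0, 0.3, -0.8]
width: 0.0442
grip_force: 0.0
clock: 8.62
ee_pos: [0.5206, -0.1463, 0.2758]
orientation: [180.0, 0.1, -36.7]
wrist_force: [-0.0, -0.3, 0.2]
width: 0.0774
grip_force: 0.0
```

```bash
for i in 1 2 3; do python3 -m creep '[{"dx":0,"dy":0,"dz":0,"rx":0,"ry":0,"rz":-0.12,"jaw":-1},{"dx":0,"dy":0,"dz":0,"rx":0,"ry":0,"rz":-0.12,"jaw":-1},{"dx":0,"dy":0,"dz":0,"rx":0,"ry":0,"rz":-0.12,"jaw":-1},{"dx":0,"dy":0,"dz":0,"rx":0,"ry":0,"rz":-0.12,"jaw":-1},{"dx":0,"dy":0,"dz":0,"rx":0,"ry":0,"rz":-0.12,"jaw":-1}]' >/dev/null; done;  python3 -m creep '[{"dx":0,"dy":0,"dz":0,"rx":0,"ry":0,"rz":-0.12,"jaw":-1},{"dx":0,"dy":0,"dz":0,"rx":0,"ry":0,"rz":-0.12,"jaw":-1},{"dx":0,"dy":0,"dz":0,"rx":0,"ry":0,"rz":-0.12,"jaw":-1},{"dx":0,"dy":0,"dz":0,"rx":0,"ry":0,"rz":-0.12,"jaw":-1},{"dx":0,"dy":0,"dz":0,"rx":0,"ry":0,"rz":0,"jaw":-1}]'
python3 - <<'E'
from h import *
p,d=env.camera('scene'); P=cloud('scene',d)
p,d=env.camera('top'); P=cloud('top',d); Z=P[...,2]; k=np.zeros(Z.shape,bool); k[188:224,322:372]=True; k&=(Z>.092)&(Z<.13); v,u=np.nonzero(k)
xy=onplane('top',np.c_[u,v].astype(float),.107)[:,:2]
print(k.sum(), cv2.minAreaRect((xy*1000).astype(np.float32)) if k.sum()>10 else '')
E
```

```text
clock: 10.28
ee_pos: [0.5209, -0.1465, 0.274]
orientation: [-179.9, -0.0, 94.0]
wrist_force: [0.2, 0.4, 0.2]
width: 0.0941
grip_force: 0.0Traceback (most recent call last):
  File "<stdin>", line 4, in <module>
  File "h.py", line 11, in onplane
    o,r=rays(n,uv); return o+r*((z-o[2])/r[:,2])[:,None]
        ~~~~^^^^^^
  File "h.py", line 8, in rays
    K,D,o,M=cal(n); u=cv2.undistortPoints(np.float64(uv).reshape(-1,1,2),K,D).reshape(-1,2)
                      ~~~~~~~~~~~~~~~~~~~^^^^^^^^^^^^^^^^^^^^^^^^^^^^^^^^^^^^
cv2.error: OpenCV(4.12.0) /io/opencv/modules/calib3d/src/undistort.dispatch.cpp:347: error: (-215:Assertion failed) CV_IS_MAT(_src) && CV_IS_MAT(_dst) && (_src->rows == 1 || _src->cols == 1) && (_dst->rows == 1 || _dst->cols == 1) && _src->cols + _src->rows - 1 == _dst->rows + _dst->cols - 1 && (CV_MAT_TYPE(_src->type) == CV_32FC2 || CV_MAT_TYPE(_src->type) == CV_64FC2) && (CV_MAT_TYPE(_dst->type) == CV_32FC2 || CV_MAT_TYPE(_dst->type) == CV_64FC2) in function 'cvUndistortPointsInternal'
```

```bash
python3 -m creep '[{"dx":3.6,"dy":0.05,"dz":0,"rx":0,"ry":0,"rz":0,"jaw":-1},{"dx":3.6,"dy":0.05,"dz":0,"rx":0,"ry":0,"rz":0,"jaw":-1},{"dx":3.6,"dy":0.05,"dz":0,"rx":0,"ry":0,"rz":0,"jaw":-1},{"dx":3.5,"dy":0.05,"dz":0,"rx":0,"ry":0,"rz":0,"jaw":-1},{"dx":3.5,"dy":0.05,"dz":0,"rx":0,"ry":0,"rz":0,"jaw":-1}]'; python3 -m creep '[{"dx":0,"dy":0,"dz":2,"rx":0,"ry":0,"rz":0,"jaw":-1},{"dx":0,"dy":0,"dz":0,"rx":0,"ry":0,"rz":0,"jaw":-1},{"dx":0,"dy":0,"dz":0,"rx":0,"ry":0,"rz":0,"jaw":-1}]'
python3 - <<'E'
from h import *
s,_=env.camera('scene'); cv2.imwrite('pics/s4.png',cv2.resize(s[110:260,190:350],None,fx=4,fy=4,interpolation=2))
p,d=env.camera('top'); P=cloud('top',d); Z=P[...,2]; k=np.zeros(Z.shape,bool); k[188:224,322:372]=True; k&=(Z>.092)&(Z<.13); v,u=np.nonzero(k)
if len(u)>10: print(len(u),cv2.minAreaRect((onplane('top',np.c_[u,v].astype(float),.107)[:,:2]*1000).astype(np.float32)))
E
```

```text
clock: 10.8
ee_pos: [0.5113, 0.0324, 0.2745]
orientation: [-180.0, -0.0, 93.7]
wrist_force: [0.8, 0.8, 0.3]
width: 0.0937
grip_force: 0.0
clock: 11.05
ee_pos: [0.5108, 0.0312, 0.2534]
orientation: [-179.8, -0.0, 93.9]
wrist_force: [0.1, -0.2, 0.1]
width: 0.094
grip_force: 0.0
107 ((525.0750122070312, -143.58349609375), (14.341404914855957, 51.184349060058594), 55.7158088684082)
```

View pics/s4.png

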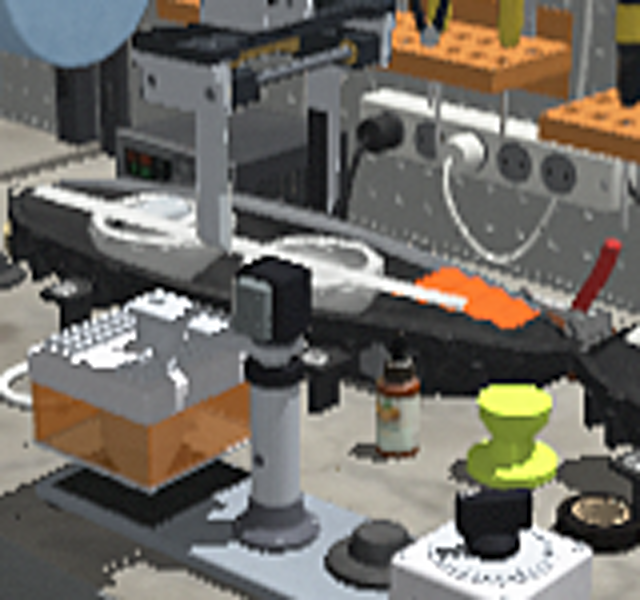

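The key now lies at -34.3°, at its stop. The crop shows the fingers straddling the grip head front and back (front finger (212,230), paddle (258,305)). I descend.

```bash
python3 -m creep '[{"dx":0,"dy":0,"dz":2.5,"rx":0,"ry":0,"rz":0,"jaw":-1},{"dx":0,"dy":0,"dz":2.5,"rx":0,"ry":0,"rz":0,"jaw":-1},{"dx":0,"dy":0,"dz":1.5,"rx":0,"ry":0,"rz":0,"jaw":-1},{"dx":0,"dy":0,"dz":0,"rx":0,"ry":0,"rz":0,"jaw":-0.4},{"dx":0,"dy":0,"dz":0,"rx":0,"ry":0,"rz":0,"jaw":0}]'; python3 -m creep '[{"dx":0,"dy":0,"dz":0,"rx":0,"ry":0,"rz":0,"jaw":0},{"dx":0,"dy":0,"dz":0,"rx":0,"ry":0,"rz":0,"jaw":0},{"dx":0,"dy":0,"dz":0,"rx":0,"ry":0,"rz":0,"jaw":0},{"dx":0,"dy":0,"dz":0,"rx":0,"ry":0,"rz":0,"jaw":0}]' 40
```

```text
clock: 11.57
ee_pos: [0.5118, 0.0299, 0.1895]
orientation: [-179.9, -0.0, 93.8]
wrist_force: [-0.1, 0.2, 1.3]
width: 0.0838
grip_force: 0.0
clock: 11.9
ee_pos: [0.5127, 0.0307, 0.1907]
orientation: [179.9, 0.0, 93.9]
wrist_force: [-0.0, -0.0, 0.6]
width: 0.0572
grip_force: 0.0
```

```bash
for i in 1 2; do python3 -m creep '[{"dx":0,"dy":0,"dz":0.2,"rx":0,"ry":0,"rz":0,"jaw":1},{"dx":0,"dy":0,"dz":0,"rx":0,"ry":0,"rz":0,"jaw":1},{"dx":0,"dy":0,"dz":0,"rx":0,"ry":0,"rz":0,"jaw":1},{"dx":0,"dy":0,"dz":0,"rx":0,"ry":0,"rz":0,"jaw":1}]' 40; done
```

```text
clock: 12.23
ee_pos: [0.5129, 0.031, 0.1874]
orientation: [179.9, 0.0, 93.9]
wrist_force: [5.9, 0.9, -1.0]
width: 0.0362
grip_force: 40.1
clock: 12.57
ee_pos: [0.513, 0.031, 0.1874]
orientation: [179.9, 0.0, 93.9]
wrist_force: [1.3, 0.2, 7.2]
width: 0.036
grip_force: 40.1
```

The paddle is squeezed (36 mm, 40 N). I pull up straight and gently.

```bash
for i in 1 2; do python3 -m creep '[{"dx":0,"dy":0,"dz":-0.7,"rx":0,"ry":0,"rz":0,"jaw":1},{"dx":0,"dy":0,"dz":-0.7,"rx":0,"ry":0,"rz":0,"jaw":1},{"dx":0,"dy":0,"dz":-0.7,"rx":0,"ry":0,"rz":0,"jaw":1},{"dx":0,"dy":0,"dz":-0.7,"rx":0,"ry":0,"rz":0,"jaw":1},{"dx":0,"dy":0,"dz":-0.7,"rx":0,"ry":0,"rz":0,"jaw":1}]'; done
```

```text
clock: 12.98
ee_pos: [0.5129, 0.031, 0.219]
orientation: [179.9, -0.0, 93.9]
wrist_force: [9.2, -0.0, -8.3]
width: 0.0362
grip_force: 40.1
clock: 13.4
ee_pos: [0.5128, 0.031, 0.2537]
orientation: [179.9, -0.0, 93.9]
wrist_force: [9.9, 0.5, -8.2]
width: 0.036
grip_force: 40.1
```

```bash
python3 -m creep '[{"dx":0,"dy":0,"dz":-0.7,"rx":0,"ry":0,"rz":0,"jaw":1},{"dx":0,"dy":0,"dz":-0.7,"rx":0,"ry":0,"rz":0,"jaw":1},{"dx":0,"dy":0,"dz":-0.7,"rx":0,"ry":0,"rz":0,"jaw":1},{"dx":0,"dy":0,"dz":-0.7,"rx":0,"ry":0,"rz":0,"jaw":1},{"dx":0,"dy":0,"dz":-0.5,"rx":0,"ry":0,"rz":0,"jaw":1}]'; for i in 1 2 3; do python3 -m creep '[{"dx":0,"dy":0,"dz":-0.2,"rx":0,"ry":0,"rz":0,"jaw":1},{"dx":0,"dy":0,"dz":0,"rx":0,"ry":0,"rz":0,"jaw":1},{"dx":0,"dy":0,"dz":0,"rx":0,"ry":0,"rz":0,"jaw":1}]'|egrep 'ee_pos|force'; done
```

```text
clock: 13.82
ee_pos: [0.5129, 0.031, 0.2868]
orientation: [180.0, -0.0, 93.9]
wrist_force: [9.4, 0.5, -8.0]
width: 0.0361
grip_force: 40.1
ee_pos: [0.5129, 0.031, 0.2893]
wrist_force: [7.2, 0.9, -4.6]
grip_force: 40.1
ee_pos: [0.5129, 0.031, 0.2909]
wrist_force: [9.2, 0.3, -5.5]
grip_force: 40.1
ee_pos: [0.5129, 0.031, 0.2925]
wrist_force: [7.8, 1.0, -5.9]
grip_force: 40.0
```

Next I go on to the solid stop, watching the force.

```bash
for i in 1 2 3 ; do python3 -m creep '[{"dx":0,"dy":0,"dz":-0.15,"rx":0,"ry":0,"rz":0,"jaw":1},{"dx":0,"dy":0,"dz":0,"rx":0,"ry":0,"rz":0,"jaw":1},{"dx":0,"dy":0,"dz":0,"rx":0,"ry":0,"rz":0,"jaw":1}]'|egrep 'ee_pos|force'; done
```

```text
ee_pos: [0.5129, 0.031, 0.2925]
wrist_force: [10.8, 0.6, -11.3]
grip_force: 40.0
ee_pos: [0.5129, 0.031, 0.2926]
wrist_force: [11.6, 0.5, -17.0]
grip_force: 40.0
ee_pos: [0.5128, 0.031, 0.2926]
wrist_force: [13.8, 0.3, -24.0]
grip_force: 40.0
```

The solid stop is reached at exactly 105 mm. I ease the push a little and check the scene before handing in.

```bash
python3 -m creep '[{"dx":0,"dy":0,"dz":0.2,"rx":0,"ry":0,"rz":0,"jaw":1},{"dx":0,"dy":0,"dz":0,"rx":0,"ry":0,"rz":0,"jaw":1},{"dx":0,"dy":0,"dz":0,"rx":0,"ry":0,"rz":0,"jaw":1},{"dx":0,"dy":0,"dz":0,"rx":0,"ry":0,"rz":0,"jaw":1},{"dx":0,"dy":0,"dz":0,"rx":0,"ry":0,"rz":0,"jaw":1}]'
python3 - <<'E'
from h import *
s,_=env.camera('scene'); cv2.imwrite('pics/s5.png',cv2.resize(s[110:270,140:350],None,fx=3.5,fy=3.5,interpolation=2))
E
```

```text
clock: 15.73
ee_pos: [0.5129, 0.031, 0.2925]
orientation: [-180.0, -0.0, 93.9]
wrist_force: [11.5, -1.0, -16.3]
width: 0.0364
grip_force: 40.0
```

View pics/s5.png

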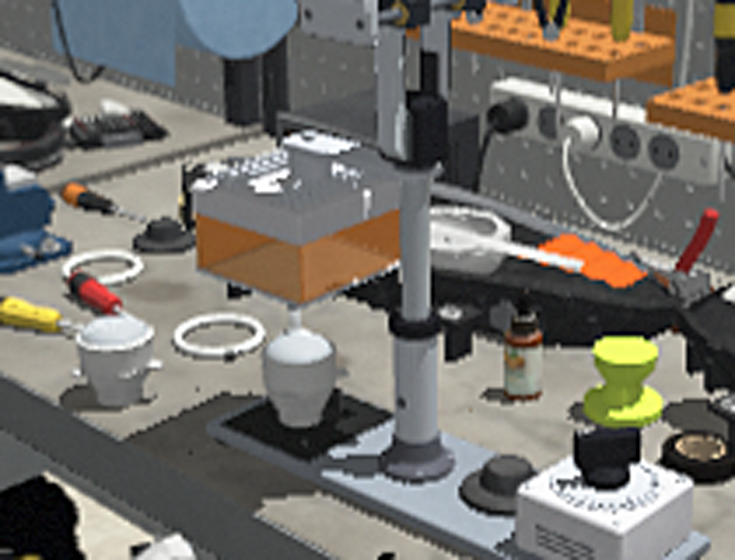

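The lamp is held up, with the hood at (295,240). The projector stands upright on the pad at (300,380), and the cap at (505,485) and next projector at (118,360) are where they were.

```bash
python3 -c "
from plant import env; print(env.sign_off())"
```

```text
the job is handed in; nothing more can be done
None
```

I wound the timer to its stop, and the arm is holding the lamp at the second stop (105 mm) with the paddle squeezed; both projectors and the cap look undisturbed in the last picture, and the job is handed in with no verdict returned.

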